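Mount the crucible carousel on its three-stud drive and park it at home

ROBOT

A 7-joint arm with a two-finger parallel gripper is mounted at the origin on the work surface. World frame = base frame: x ahead of the robot, y to its left, z up, the work surface at z = 0. Lengths are in m, angles in rad, forces in N, time in s.
With the tool pointing down it reaches from about 0.4 to 0.85 m from the base axis. Payload 10.4 kg.
Tool frame: the origin (TCP) lies midway between the tips of the shut fingers; the grasp point (between the pads) lies 19 mm behind it; z points along the fingers, y is the line along which they close (so a half turn about z gives the same grasp; the last joint's range is limited). The gripper opens to 85 mm and grips with 20 to 120 N. Pads are 22 mm wide; open, the fingers measure 114 mm over their backs; the gripper's body (76 mm by 85 mm) begins 54 mm behind the grasp point. The pads swing forward as they close: fully open they stand 13 mm farther back than shut.
Start: joints at [-1.24, 0.332, -0.065, 1.46, 0.022, 1.35, -0.088], TCP at [0.217, 0.586, 0.231] pointing down, gripper open.
Joint ranges: [-2.6, 2.6], [-0.5, 2.12], [-1.47, 1.34], [0.16, 2.42], [-1.27, 4.41], [0.06, 2.06], [-2.6, 2.6]. Speed limits (rad/s): [2.22, 2.22, 2.79, 2.79, 3.14, 3.14, 3.14].

INTERFACE

Orientations are given as a unit quaternion [x, y, z, w].
In Python, from workcell import get_obs, camera, camera_params, hand_in gives the robot as it stands.
- The arm moves only by the tool carry_out, never from a script. Its argument "commands" is a list that holds one entry, the list of rows, each a list of 6 numbers: the shift along the tool's x, y, z in units of 40 mm (1.0 is 40 mm), then the turn, a rotation vector about the tool's x, y, z in units of 6 degrees (1.0 is 6 degrees). In form: [[[x, y, z, ax, ay, az], ...]]. A call has 1 to 20 rows; each row shifts and turns the commanded pose from where the row before left it, along the tool's axes as they then stand; what a row does not reach is not made up. A row lasts 1/12 s, in which the tool goes at most 41.7 mm and 7.16 degrees, less where a joint would pass 70% of its speed; a pose out of reach is approached as far as the arm can. A call is refused whole if a number of a shift passes 1 or a number of a turn 1, either way. A call with a gripper value outside its range is refused whole. "hand" is the closure, from -1 (fully open) to 1 (shut), set as the call begins (left out, the last holds). The fingers move at their own pace and stop on an object; "force" is the grip in N (left out, the last holds). Time passes only in rows, so rows that do not move let the fingers close. It gives the time, the measured TCP pose, the force, the opening and the grip force at its end, in the units of the state.
- get_obs(): the state, without advancing time (a new reading comes with each control period).
- camera(name): name is "scene" or "top" or "wrist"; returns the picture (384x512x3 uint8, red, green, blue); there is no depth.
- camera_params(name): a dict with "mtx" (3x3 intrinsics, pixels), "k1" (the pictures are not rectified: a ray, as slopes to the right and down, at radius r is drawn at 1 + k1 r^2 times it, then the intrinsics apply), "R" (3x3) and "t" (3): a world point X has camera coordinates R X + t. Camera axes: x right, y down, z forward; pixel columns grow to the right and rows downward; lengths in m; the calibration is good to about 2 mm. A picture is of the moment at which its call begins: read the wrist's pose just before it. camera_params takes no time and is no camera call; for the wrist camera it gives the pose at the moment of the call.
- hand_in(): hands the job in; it is judged then, once.
The state is a dict: "clock": time; "joint_pos": joint angles; "joint_velocities": joint speeds; "tau": joint torques, N m; "position": TCP position; "ee_rot": TCP orientation; "ft_force": force on the tool from outside, world axes, zero at the start; "torque": the same for the moment, N m; "grip_width": opening from 0.0 (shut) to 1.0 (fully open); "grasp_force": force on a finger pad.
Only numpy, scipy, OpenCV 4.12 (cv2) and the standard library are available. Lean on these libraries where they do the work, as an engineer would, in place of code of your own. Each camera call takes 0.05 s, during which the arm holds its last target. There are 200 camera calls.

TASK

Lift the blue crucible carousel off its cork pad by the black handle, set it on the grey sample drive and turn it gently, without forcing, until all three holes drop over the three brass studs and it lies flush on the stud plate. Then, with the carousel still seated, turn it clockwise (seen from above) until the drive's yellow pointer comes to the red home stop, and let go. Keep the carousel level and do not knock the other things about.

Things in the scene. Friction and masses are not known exactly. Their poses are not given: they have to be found in the camera images.
- carousel_grip (a point): Centre of the black bar handle of the blue carousel, to pinch across its width. Bar 44 mm long (own x), 14 wide (y), 28 high. The point lies on the carousel's axis, 44 mm above its flat underside; z up. The carousel is a disc 150 mm across, 12 mm thick, 0.36 to 0.56 kg, with small white crucibles fixed in its rim that rise to 20 mm above the underside. Starts flat on the pad; yaw varies.
- carousel_hole (a point): Centre, at the underside, of one of the carousel's three plain through holes, 11 mm in diameter. They lie on a circle of 45 mm radius about the axis, at 0 (this one, under the end of the handle bar), 120 and 240 degrees from the carousel's x axis. Any of the three ways round on the studs will do. Axes as for the handle.
- drive_seat (a point): Centre of the top face of the drive's dark stud plate (132 mm across), on the turning axis, 48 mm above the table. With the carousel home, its underside lies on this face, so the handle's centre is 44 mm above this point. Axes: those of the fixed grey housing, 200 x 200 mm (z up, x from the front panel with the red strip to the back); they do not turn with the plate.
- stud_tips (a point): Point on the drive's turning axis at the height of the stud tips, 20 mm above the seat. Three hard upright brass studs, 9 mm thick, 20 mm tall (the last 6 mm taper to a flat tip 4 mm wide), stand on a 45 mm radius at hub angle + play + 0, 120, 240 degrees from the housing's x axis. The plate's play on the turntable, -0.28 to 0.28 rad, is not measured. Axes as for the seat.
- hub (a joint): Turntable angle, rad: 0 with its yellow pointer at the red home stop, growing counter-clockwise from above; starts at 0.4 to 0.7. Stays where left (friction 0.35 N m; hard ends at 0 and 1.0). The stud plate also stays where left in its play (friction 0.25 N m; pressing over about 8 N while turning may drag it). Turned clockwise, the plate first takes up the play, to -0.28, then carries the turntable.
- pad: Parking pad fixed to the table, 170 x 170 mm, cork top 16 mm above the table; origin at the centre of its underside. The carousel starts on it, within 10 mm of its centre. It and the drive may be on either side.
- rack: Bystander: white rack of capped vials, 100 x 210 mm, 83 mm high; origin under its centre.
- vial_mid (a point): Bystander: single capped vial, 22 mm in diameter, 57 mm tall, standing between drive and pad; point half-way up.
- beaker: Bystander: glass beaker, 68 mm in diameter, 85 mm tall; origin under its centre.
- reagent: Bystander: brown bottle, 66 mm in diameter, 150 mm tall; origin under its centre.
- tongs: Bystander: steel crucible tongs lying flat, about 190 mm long, 40 mm wide; origin at the middle, on the table.
- jar: Bystander: white jar, 64 mm in diameter, 75 mm tall; origin under its centre.
- crucible: Bystander: small white crucible, 38 mm in diameter, 28 mm tall; origin under its centre.

How it is judged:
On the way, in this order (a step that is already met when the one before it is completed fails the run):
1. the carousel lies flush on the stud plate, all three studs through its holes (horizontal distance between carousel_grip and drive_seat below 0.005 m and z of carousel_grip in the frame of drive_seat below 0.0465 m and angle between carousel_grip's own z axis and vertical below 0.04 rad), for 0.2 s.
2. with the carousel seated, the turntable is at its home stop (all of step 1 and value of joint hub below 0.05 rad), for 0.2 s.
At the end, for the whole second after the job is handed in: The carousel lies flush on the drive (handle centre within 5 mm of the drive's axis and less than 46.5 mm above its seat, tilt under 0.04 rad), the turntable is within 0.06 rad of its home stop, and all is released and at rest (all of step 1 and value of joint hub below 0.06 rad and velocity of joint hub between -0.05 and 0.05 rad/s); the robot touches nothing.
It fails at once if the carousel is forced against the drive (more than 45 N between them) (contact force between carousel and drive above 45 N).
It fails at once if the carousel is tipped by more than 0.35 rad (angle between carousel_grip's own z axis and vertical above 0.35 rad).
It fails at once if a bystander is moved by more than 30 mm (distance of any of rack, vial_mid, beaker, reagent, tongs, jar, crucible from where it was at the start of the episode above 0.03 m).
It also fails if it takes over 72 s, if anything falls off the work surface, if the arm or the gripper's body presses on something with over 40 N, if the wrist force passes 120 N, or if a joint passes its speed limit or range.

## Working session

There is one attempt and no reset: what is moved stays moved. The work goes in short steps, Python scripts to look and compute and a tool call to move; the robot and the scene stay as the last step left them, time stands still between calls to the robot, and variables do not carry over. Pictures are saved under pics/ and viewed, at most 10 in all, crops included, and the job is handed in when it is done.

Besides the shell and the picture viewer there is one more tool, called after "Call:" as name([rows], argument=value, ...), one row to a line, values as JSON. carry_out: Moves the arm, as the interface text tells. Its arguments: {"type":"object","properties":{"commands":{"type":"array"},"hand":{"type":"number"},"force":{"type":"number"}},"required":["commands"]}

```bash
mkdir -p pics; ls
cat > h.py <<'E'
import numpy as np,cv2
from workcell import *
def ray(name,uv,z,P=None):
    P=P or camera_params(name);K=np.array(P["mtx"]);R=np.array(P["R"]);t=np.array(P["t"])
    u=cv2.undistortPoints(np.array(uv,float).reshape(-1,1,2),K,np.array([P["k1"],0,0,0,0.]) ).reshape(-1,2)
    C=-R.T@t;d=np.c_[u,np.ones(len(u))]@R
    return C+d*((z-C[2])/d[:,2])[:,None]
def proj(name,X,P=None):
    P=P or camera_params(name)
    R=np.array(P["R"])
    return cv2.projectPoints(np.array(X,float).reshape(-1,1,3),cv2.Rodrigues(R)[0],np.array(P["t"]),np.array(P["mtx"]),np.array([P["k1"],0,0,0,0.]))[0].reshape(-1,2)
def save(name,f,crop=None,s=1):
    im=camera(name)[:,:,::-1]
    if crop: a,b,c,d=crop; im=im[b:d,a:c]
    cv2.imwrite("pics/"+f,cv2.resize(im,None,fx=s,fy=s,interpolation=cv2.INTER_CUBIC))
E
python3 - <<'E'
from h import *
save("top","top.png",s=1.5);save("scene","scene.png",s=1.5)
o=get_obs();print(o)
for n in("top","scene"):print(camera_params(n))
E
```

```text
pics
{'clock': 0.1, 'joint_pos': array([-1.23958902,  0.33278492, -0.06473428,  1.46086682,  0.02159237,
        1.34990588, -0.08850082]), 'joint_velocities': array([-0.00017656, -0.00077594, -0.00105918,  0.00068772,  0.00114146,
       -0.00098713,  0.0002741 ]), 'tau': array([ 1.23432419e-03, -6.26746631e+01,  4.89530771e-02, -3.92427349e+01,
        1.63160643e-02,  6.99805445e-03, -1.90199984e-06]), 'position': array([0.21640772, 0.58597277, 0.23060589]), 'ee_rot': array([ 1.75958086e-01,  9.84397455e-01, -6.28169245e-04, -9.19683116e-05]), 'ft_force': array([-0.16939997,  0.81591934,  0.21096344]), 'torque': array([-0.01859145, -0.05198574,  0.01868656]), 'grasp_force': 0.0, 'grip_width': 1.0035953287981796}
{'mtx': array([[358.43885442,   0.        , 253.56104181],
       [  0.        , 358.43885442, 185.83436024],
       [  0.        ,   0.        ,   1.        ]]), 'k1': -0.05499734684036298, 'R': array([[ 0.00848116, -0.99982906,  0.01642897],
       [-0.99924499, -0.00909686, -0.03777152],
       [ 0.03791452, -0.01609622, -0.99915134]]), 't': array([-0.02361065,  0.56755831,  1.06176376])}
{'mtx': array([[433.24680595,   0.        , 260.08786666],
       [  0.        , 433.24680595, 182.4184236 ],
       [  0.        ,   0.        ,   1.        ]]), 'k1': 0.055058625223598286, 'R': array([[-0.33837111,  0.94096558,  0.00942132],
       [ 0.75114474,  0.27611518, -0.5996182 ],
       [-0.56682146, -0.1958167 , -0.80023075]]), 't': array([ 0.21969279, -0.4013975 ,  1.54995424])}
```

View pics/top.png

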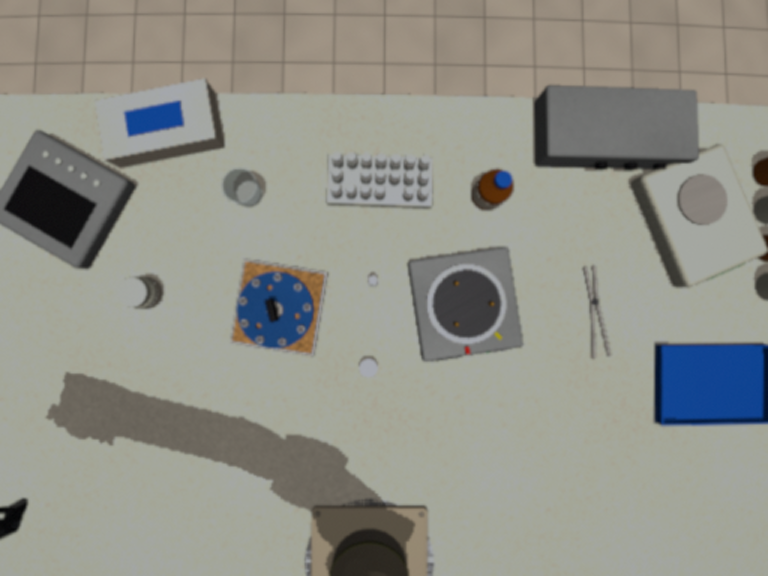

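View pics/scene.png

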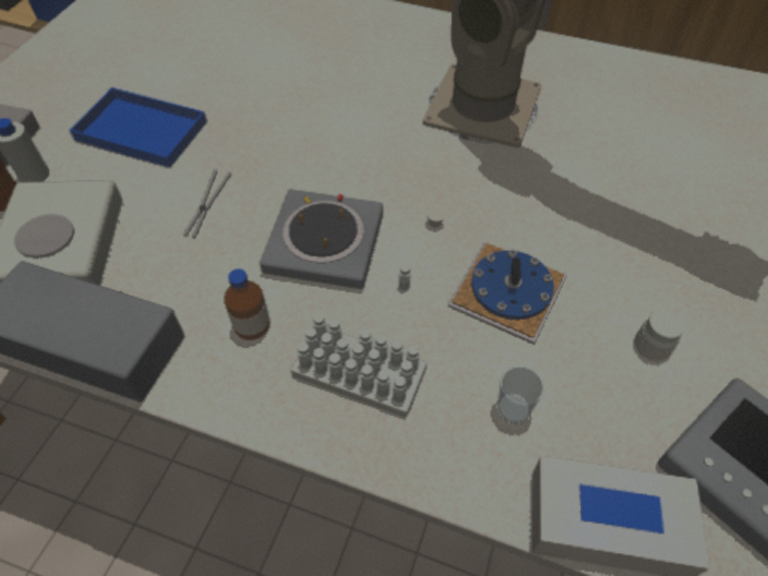

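The top view shows the carousel at about (275,310) and the drive at about (467,303), in 1.5x pixels. The studs are at roughly (457,283), (492,303) and (456,323), with the yellow pointer at (498,336) and the red stop at (467,350). I'll take an enlarged crop.

Run:
```python
from h import *
save("top","crop.png",(150,160,350,245),4)
print(ray("top",[[275/1.5,310/1.5]],.028),ray("top",[[467/1.5,303/1.5]],.048))
print(ray("top",np.array([[457,283],[492,303],[456,323]])/1.5,.068))
```

```text
[[0.50401732 0.18733157 0.028     ]] [[ 0.52100766 -0.18576195  0.048     ]]
[[ 0.55884473 -0.16303757  0.068     ]
 [ 0.52148008 -0.22990569  0.068     ]
 [ 0.48318899 -0.16142528  0.068     ]]
```

View pics/crop.png

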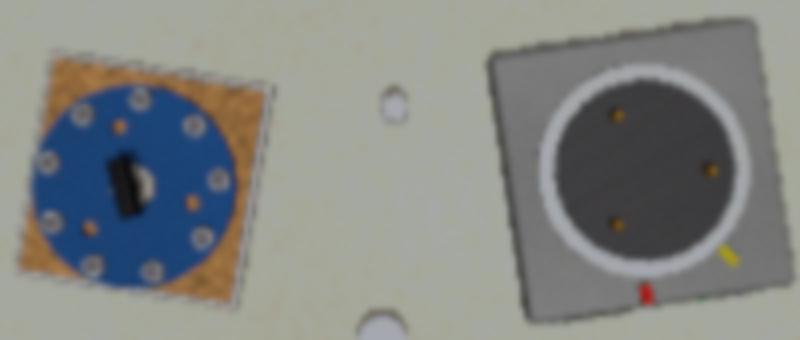

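```bash
cat >> h.py <<'E'
from scipy.spatial.transform import Rotation as Ro
from scipy.optimize import least_squares
def fit3(p,r=.045):
    # centre + angle (mod 120deg) from 3 points in CCW-any order
    c=p.mean(0)[:2]; d=p[:,:2]-c
    a=np.angle(np.exp(3j*np.arctan2(d[:,1],d[:,0])).mean())/3
    return c,a,np.hypot(*d.T)
E
python3 - <<'E'
from h import *
q=lambda p,z: ray("top",(np.array(p)+.5)/4-.5+[150,160],z)
h=q([[121,126],[193,203],[91,229]],.022); s=q([[618,115],[712,170],[618,224]],.068)
print("holes",h,fit3(h)); print("studs",s,fit3(s))
print("disc",q([[135,186]],.028),"plate",q([[646,169.5]],.048))
c=fit3(h)[0];d=h[0,:2]-c;print("car yaw",np.arctan2(d[1],d[0]))
print("handle",q([[121,156],[132,214]],.072))
print("corners",q([[490,55],[752,20],[792,281],[531,321]],.04)) 
o=get_obs();print(Ro.from_quat(o["ee_rot"]).as_matrix())
P=camera_params("wrist");print(P, -np.array(P["R"]).T@P["t"])
E
```

```text
holes [[0.54968461 0.19933625 0.022     ]
 [0.49335326 0.14530146 0.022     ]
 [0.47348997 0.22035641 0.022     ]] (array([0.50550928, 0.18833137]), np.float64(0.2513764392677651), array([0.04552545, 0.044714  , 0.04528619]))
studs [[ 0.55966038 -0.16148816  0.068     ]
 [ 0.52111683 -0.22883047  0.068     ]
 [ 0.48236574 -0.16178498  0.068     ]] (array([ 0.52104765, -0.18403454]), np.float64(0.5262887238494458), array([0.04471333, 0.04479599, 0.04462435]))
disc [[0.50560687 0.18723235 0.028     ]] plate [[ 0.52100308 -0.18515516  0.048     ]]
car yaw 0.24414852737895884
handle [[0.5275001  0.18954503 0.072     ]
 [0.48682127 0.18119241 0.072     ]]
corners [[ 0.60351953 -0.07202406  0.04      ]
 [ 0.63126344 -0.26469763  0.04      ]
 [ 0.44027773 -0.29432281  0.04      ]
 [ 0.41039362 -0.10314918  0.04      ]]
[[-9.38079993e-01  3.46418594e-01 -2.90320707e-04]
 [ 3.46418709e-01  9.38079486e-01 -9.77800447e-04]
 [-6.63843561e-05 -1.01782756e-03 -9.99999480e-01]]
{'mtx': array([[335.48768784,   0.        , 256.05939771],
       [  0.        , 335.48768784, 189.69761594],
       [  0.        ,   0.        ,   1.        ]]), 'k1': -0.08233471407324991, 'R': array([[ 0.34670198,  0.93797394, -0.00162006],
       [ 0.89213456, -0.3292241 ,  0.30936617],
       [ 0.28964404, -0.10870317, -0.95094161]]), 't': array([-0.62467689, -0.04056097,  0.38021878])} [0.14263445 0.61390798 0.37310204]
```

The crop shows the carousel holes at (121,126), (193,203) and (91,229) and the studs at (618,115), (712,170) and (618,224). That puts the carousel at (0.5055, 0.188) with yaw 0.248, the drive at (0.521, -0.1845) with stud angle 0.526, and the housing yaw at about 0.16.

Call:
carry_out([
  [[-0.51,-0.34,0,0,0,0],[-0.51,-0.34,0,0,0,0],[-0.51,-0.34,0,0,0,0],[-0.51,-0.34,0,0,0,0],[-0.51,-0.34,0,0,0,0],[-0.51,-0.34,0,0,0,0],[-0.51,-0.34,0,0,0,0],[-0.51,-0.34,0,0,0,0],[-0.51,-0.34,0,0,0,0],[-0.51,-0.34,0,0,0,0],[-0.51,-0.34,0,0,0,0],[-0.51,-0.34,0,0,0,0],[-0.51,-0.34,0,0,0,0],[-0.51,-0.34,0,0,0,0],[-0.51,-0.34,0,0,0,0],[-0.51,-0.34,0,0,0,0],[-0.51,-0.34,0,0,0,0],[-0.51,-0.34,0,0,0,0],[-0.51,-0.34,0,0,0,0],[-0.51,-0.34,0,0,0,0]],
], hand=-1)

```text
clock: 1.82
position: [0.5055, 0.1887, 0.2312]
ee_rot: [0.176, 0.984, -0.0, -0.0]
ft_force: [-0.1, 0.7, -0.1]
grip_width: 0.999
grasp_force: 0.0
```

Call:
carry_out([
  [[0,0,0,0,0,1],[0,0,0,0,0,1],[0,0,0,0,0,1],[0,0,0,0,0,1],[0,0,0,0,0,1],[0,0,0,0,0,1],[0,0,0,0,0,1],[0,0,0,0,0,1],[0,0,0,0,0,1],[0,0,0,0,0,1],[0,0,0,0,0,1],[0,0,0,0,0,1],[0,0,0,0,0,1],[0,0,0,0,0,1],[0,0,0,0,0,1],[0,0,0,0,0,1],[0,0,0,0,0,1],[0,0,0,0,0,1],[0,0,0,0,0,1],[0,0,0,0,0,1]],
])

```text
clock: 3.48
position: [0.5048, 0.1897, 0.2311]
ee_rot: [0.941, 0.337, -0.0, 0.0]
ft_force: [-0.2, -0.3, 1.2]
grip_width: 1.007
grasp_force: 0.0
```

Call:
carry_out([
  [[0,0,0,0,0,1],[0,0,0,0,0,1],[0,0,0,0,0,1],[0,0,0,0,0,1],[0,0,0,0,0,0.25],[0,0,0,0,0,0]],
])

```text
clock: 3.98
position: [0.5048, 0.1898, 0.2311]
ee_rot: [0.992, 0.123, -0.0, 0.0]
ft_force: [-0.3, -0.1, 0.1]
grip_width: 0.999
grasp_force: 0.0
```

```bash
cat >> h.py <<'E'
def goto(xy,z,yaw):
    "print shift (units, in present tool axes) and turn about tool z (units) to reach world target"
    o=get_obs();R=Ro.from_quat(o["ee_rot"]).as_matrix()
    d=R.T@(np.array([*xy,z])-o["position"])/.04
    y=np.arctan2(R[1,0],R[0,0]);e=(yaw-y+np.pi)%(2*np.pi)-np.pi
    print("t",o["clock"],"pos",o["position"].round(4),"yaw",round(y,4),"tilt",R[:,2].round(4),"shift",d.round(2),"turn",round(-np.degrees(e)/6,2),"F",o["ft_force"].round(1),"q",o["joint_pos"].round(2))
E
python3 - <<'E'
from h import *
goto((.5056,.188),.044,.248)
save("wrist","w1.png",s=1.5)
E
```

```text
t 3.9833 pos [0.5048 0.1898 0.2311] yaw 0.2471 tilt [-4.e-04 -1.e-04 -1.e+00] shift [0.01 0.05 4.68] turn -0.01 F [-0.3 -0.1  0.1] q [-0.85  0.14  0.45  1.71 -0.06  1.3  -1.71]
```

View pics/w1.png

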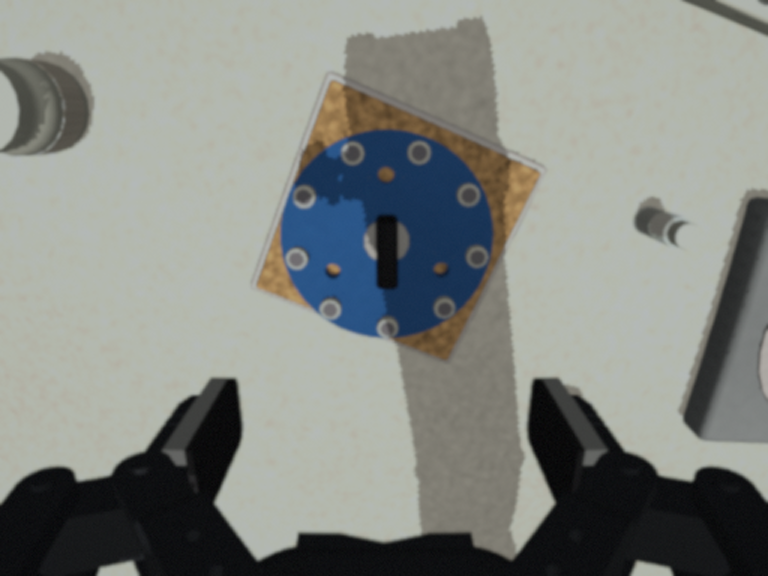

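The wrist view shows the handle upright at (387,252), between the fingers, and the holes at (386,174), (333,269) and (440,269). The alignment is good. I'll check the numbers, then descend.

Run:
```python
from h import *
h=ray("wrist",(np.array([[386,174],[333,269],[440,269]])+.5)/1.5-.5,.022);print(fit3(h))
```

```text
(array([0.50555942, 0.18841975]), np.float64(0.2522040982010809), array([0.04537142, 0.04492938, 0.04518943]))
```

Call:
carry_out([
  [[0,0.02,0.5,0,0,0],[0,0.02,0.5,0,0,0],[0,0,0.5,0,0,0],[0,0,0.5,0,0,0],[0,0,0.5,0,0,0],[0,0,0.5,0,0,0]],
])

```text
clock: 4.53
position: [0.5053, 0.1882, 0.1103]
ee_rot: [0.992, 0.125, -0.0, -0.0]
ft_force: [-0.5, -0.2, -0.0]
grip_width: 1.0
grasp_force: 0.0
```

Call:
carry_out([
  [[0,0,0.4,0,0,0],[0,0,0.4,0,0,0],[0,0,0.4,0,0,0],[0,0,0.3,0,0,0],[0,0,0.15,0,0,0],[0,0,0,0,0,0]],
])

```text
clock: 5.03
position: [0.5047, 0.1879, 0.0441]
ee_rot: [0.992, 0.124, -0.001, 0.0]
ft_force: [-0.1, 0.3, 0.4]
grip_width: 1.001
grasp_force: 0.0
```

Call:
carry_out([
  [[0,0,0,0,0,0],[0,0,0,0,0,0],[0,0,0,0,0,0],[0,0,0,0,0,0],[0,0,0,0,0,0],[0,0,0,0,0,0],[0,0,0,0,0,0],[0,0,0,0,0,0],[0,0,0,0,0,0],[0,0,0,0,0,0]],
], hand=1, force=60)

```text
clock: 5.87
position: [0.5057, 0.1886, 0.0458]
ee_rot: [0.992, 0.124, 0.0, -0.0]
ft_force: [-1.3, 0.1, 6.3]
grip_width: 0.154
grasp_force: 60.1
```

Call:
carry_out([
  [[0,0,-0.1,0,0,0],[0,0,-0.2,0,0,0],[0,0,-0.3,0,0,0],[0,0,-0.4,0,0,0],[0,0,-0.4,0,0,0],[0,0,-0.4,0,0,0],[0,0,-0.3,0,0,0],[0,0,-0.2,0,0,0],[0,0,-0.1,0,0,0],[0,0,0,0,0,0]],
])

```text
clock: 6.7
position: [0.5057, 0.1884, 0.142]
ee_rot: [0.992, 0.124, 0.0, -0.0]
ft_force: [-1.1, -0.2, -5.4]
grip_width: 0.154
grasp_force: 58.7
```

Run:
```python
from h import *
goto((.521,-.1845),.14,.526)
```

```text
t 6.7 pos [0.5057 0.1884 0.142 ] yaw 0.2484 tilt [ 8.e-04  7.e-04 -1.e+00] shift [-1.92  9.13  0.04] turn -2.65 F [-1.1 -0.2 -5.4] q [-0.84  0.22  0.45  1.82 -0.11  1.12 -1.67]
```

Call:
carry_out([
  [[-0.04,0.2,0,0,0,0],[-0.075,0.35,0,0,0,0],[-0.105,0.5,0,0,0,0],[-0.105,0.5,0,0,0,0],[-0.105,0.5,0,0,0,0],[-0.105,0.5,0,0,0,0],[-0.105,0.5,0,0,0,0],[-0.105,0.5,0,0,0,0],[-0.105,0.5,0,0,0,0],[-0.105,0.5,0,0,0,0],[-0.105,0.5,0,0,0,0],[-0.105,0.5,0,0,0,0],[-0.105,0.5,0,0,0,0],[-0.105,0.5,0,0,0,0],[-0.105,0.5,0,0,0,0],[-0.105,0.5,0,0,0,0],[-0.105,0.5,0,0,0,0],[-0.105,0.5,0,0,0,0],[-0.075,0.35,0,0,0,0],[-0.04,0.2,0,0,0,0]],
])

```text
clock: 8.37
position: [0.5191, -0.187, 0.1407]
ee_rot: [0.993, 0.122, -0.001, 0.0]
ft_force: [-0.0, 0.3, -5.8]
grip_width: 0.154
grasp_force: 58.8
```

Call:
carry_out([
  [[0,0,0,0,0,-0.3],[0,0,0,0,0,-0.5],[0,0,0,0,0,-0.5],[0,0,0,0,0,-0.5],[0,0,0,0,0,-0.5],[0,0,0,0,0,-0.35],[0,0,0,0,0,0],[0,0,0,0,0,0]],
])

```text
clock: 9.03
position: [0.5202, -0.1836, 0.1409]
ee_rot: [0.966, 0.259, -0.0, -0.0]
ft_force: [-0.0, 0.4, -4.9]
grip_width: 0.155
grasp_force: 58.8
```

Run:
```python
from h import *
goto((.521,-.1845),.14,.526)
save("wrist","w2.png",s=1.5)
save("top","t2.png",(255,150,355,245),6)
```

```text
t 9.0333 pos [ 0.5202 -0.1836  0.1409] yaw 0.5243 tilt [-8.e-04  3.e-04 -1.e+00] shift [0.01 0.03 0.02] turn -0.02 F [-0.   0.4 -4.9] q [-0.3   0.27  0.65  1.8  -0.18  1.13 -0.64]
```

View pics/w2.png

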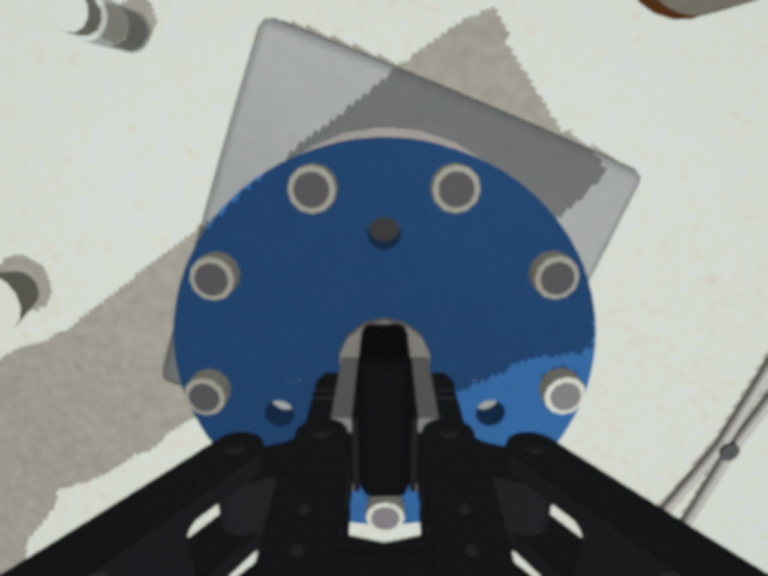

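The wrist view has the carousel held level over the drive, with hole tops at (385,231), (279,410) and (490,409). Next I'll work out the carousel's pose in the hand.

Run:
```python
from h import *
for z in(.124,.127):
    h=ray("wrist",(np.array([[384.5,232],[279.5,411],[490,410]])+.5)/1.5-.5,z);c,a,r=fit3(h);print(c,a,r)
goto((.521,-.1845),.1,.526)
```

```text
[ 0.52197081 -0.18281128] 0.5274090607977607 [0.04418553 0.04448501 0.04433852]
[ 0.52324131 -0.18207275] 0.5274090607977608 [0.04335399 0.04364783 0.04350411]
t 9.1333 pos [ 0.5205 -0.1835  0.141 ] yaw 0.5244 tilt [-5.e-04  2.e-04 -1.e+00] shift [-0.    0.03  1.03] turn -0.02 F [ 0.5 -0.1 -5. ] q [-0.3   0.27  0.65  1.8  -0.18  1.13 -0.64]
```

Call:
carry_out([
  [[0,0.03,0.2,0,0,-0.02],[0,0,0.3,0,0,0],[0,0,0.3,0,0,0],[0,0,0.2,0,0,0],[0,0,0,0,0,0],[0,0,0,0,0,0]],
])

```text
clock: 9.63
position: [0.5209, -0.1844, 0.1004]
ee_rot: [0.965, 0.261, -0.001, -0.0]
ft_force: [0.6, 0.5, -5.4]
grip_width: 0.152
grasp_force: 58.8
```

Call:
carry_out([
  [[0,0,0.03,0,0,0],[0,0,0.03,0,0,0],[0,0,0.03,0,0,0],[0,0,0.03,0,0,0],[0,0,0.03,0,0,0],[0,0,0,0,0,0]],
])

```text
clock: 10.13
position: [0.5214, -0.1843, 0.0951]
ee_rot: [0.965, 0.261, -0.0, -0.0]
ft_force: [-0.1, -0.3, -5.7]
grip_width: 0.148
grasp_force: 58.8
```

Call:
carry_out([
  [[0,0,0.03,0,0,0],[0,0,0.03,0,0,0],[0,0,0.03,0,0,0],[0,0,0,0,0,0]],
])

```text
clock: 10.47
position: [0.5213, -0.1843, 0.0914]
ee_rot: [0.965, 0.261, -0.0, -0.0]
ft_force: [0.6, 0.5, -5.6]
grip_width: 0.152
grasp_force: 58.9
```

Call:
carry_out([
  [[0,0,0.03,0,0,0],[0,0,0.03,0,0,0],[0,0,0.03,0,0,0],[0,0,0,0,0,0]],
])

```text
clock: 10.8
position: [0.5213, -0.1843, 0.0878]
ee_rot: [0.965, 0.261, -0.0, -0.0]
ft_force: [-0.8, 0.5, -4.8]
grip_width: 0.15
grasp_force: 58.9
```

Call:
carry_out([
  [[0,0,0.03,0,0,0],[0,0,0.03,0,0,0],[0,0,0.03,0,0,0],[0,0,0.03,0,0,0],[0,0,0.03,0,0,0],[0,0,0,0,0,0]],
])

```text
clock: 11.3
position: [0.5213, -0.1843, 0.0818]
ee_rot: [0.965, 0.261, -0.0, -0.0]
ft_force: [1.0, -0.3, -5.3]
grip_width: 0.153
grasp_force: 58.9
```

Call:
carry_out([
  [[0,0,0.025,0,0,0],[0,0,0.025,0,0,0],[0,0,0.025,0,0,0],[0,0,0.025,0,0,0],[0,0,0,0,0,0]],
])

```text
clock: 11.72
position: [0.5214, -0.1844, 0.0779]
ee_rot: [0.965, 0.261, -0.0, -0.0]
ft_force: [0.0, -0.1, -5.8]
grip_width: 0.156
grasp_force: 58.9
```

Call:
carry_out([
  [[0,0,0.02,0,0,0],[0,0,0.02,0,0,0],[0,0,0,0,0,0]],
])

```text
clock: 11.97
position: [0.5215, -0.1844, 0.0777]
ee_rot: [0.965, 0.261, 0.0, -0.0]
ft_force: [-6.9, 2.4, 11.1]
grip_width: 0.153
grasp_force: 61.2
```

Call:
carry_out([
  [[0,0,0.015,0,0,0],[0,0,0,0,0,0]],
])

```text
clock: 12.13
position: [0.5215, -0.1844, 0.0777]
ee_rot: [0.965, 0.261, 0.0, -0.001]
ft_force: [-9.8, 4.9, 18.1]
grip_width: 0.149
grasp_force: 62.3
```

It is seated: the TCP stopped at 0.0777, so the underside is at about 0.048. I'll ease the press and turn clockwise.

Call:
carry_out([
  [[0,0,-0.03,0,0,0],[0,0,0,0,0,0],[0,0,0,0,0,0]],
])

```text
clock: 12.38
position: [0.5216, -0.1845, 0.0777]
ee_rot: [0.965, 0.261, 0.0, -0.0]
ft_force: [-5.0, 2.7, 7.0]
grip_width: 0.157
grasp_force: 60.8
```

Call:
carry_out([
  [[0,0,0,0,0,0.1],[0,0,0,0,0,0.2],[0,0,0,0,0,0.25],[0,0,0,0,0,0.25],[0,0,0,0,0,0.25],[0,0,0,0,0,0.25],[0,0,0,0,0,0.25],[0,0,0,0,0,0.25],[0,0,0,0,0,0.2],[0,0,0,0,0,0]],
])

```text
clock: 13.22
position: [0.5217, -0.1847, 0.0777]
ee_rot: [0.987, 0.158, 0.0, 0.0]
ft_force: [-4.3, 0.7, 6.4]
grip_width: 0.153
grasp_force: 60.6
```

Run:
```python
from h import *
goto((.521,-.1845),.0777,-.12);print(get_obs()["torque"])
```

```text
t 13.2167 pos [ 0.5217 -0.1847  0.0777] yaw 0.3174 tilt [ 7.e-04 -3.e-04 -1.e+00] shift [-0.02 -0.01  0.  ] turn 4.18 F [-4.3  0.7  6.4] q [-0.3   0.37  0.66  1.85 -0.26  1.01 -0.78]
[0.05946057 0.84057828 0.10287723]
```

Call:
carry_out([
  [[0,0,0,0,0,0.15],[0,0,0,0,0,0.25],[0,0,0,0,0,0.25],[0,0,0,0,0,0.25],[0,0,0,0,0,0.25],[0,0,0,0,0,0.25],[0,0,0,0,0,0.25],[0,0,0,0,0,0.25],[0,0,0,0,0,0.25],[0,0,0,0,0,0.25],[0,0,0,0,0,0.25],[0,0,0,0,0,0.25],[0,0,0,0,0,0.25],[0,0,0,0,0,0.2],[0,0,0,0,0,0.2],[0,0,0,0,0,0]],
])

```text
clock: 14.55
position: [0.5216, -0.1852, 0.0777]
ee_rot: [1.0, -0.027, 0.0, 0.0]
ft_force: [-4.9, -0.4, 6.6]
grip_width: 0.155
grasp_force: 60.6
```

Run:
```python
from h import *
goto((.521,-.1845),.0777,-.12);print(get_obs()["torque"])
save("top","t3.png",(255,150,355,245),6)
```

```text
t 14.55 pos [ 0.5216 -0.1852  0.0777] yaw -0.0547 tilt [ 6.e-04 -7.e-04 -1.e+00] shift [-0.02 -0.02  0.  ] turn 0.62 F [-4.9 -0.4  6.6] q [-0.35  0.38  0.73  1.86 -0.3   1.01 -1.12]
[-0.20085514  0.87479455  0.2147132 ]
```

View pics/t3.png

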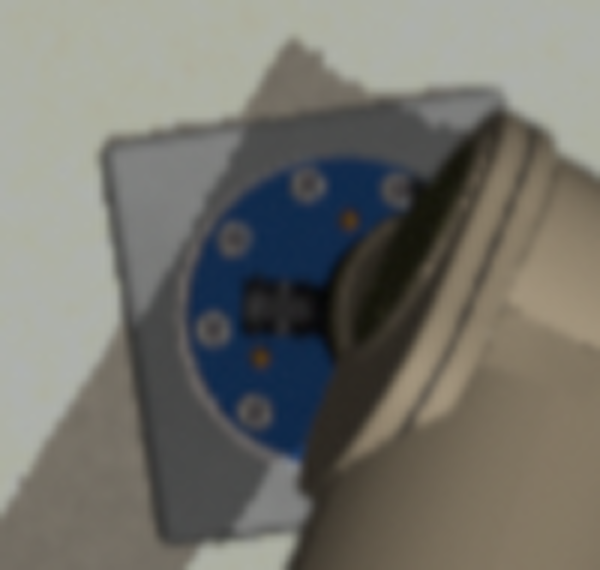

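Brass studs show through the holes at (350,219) and (260,357), so the carousel is seated. The arm hides the pointer, so I'll turn on in small steps until the torque rises at the stop.

Call:
carry_out([
  [[0,0,0,0,0,0.15],[0,0,0,0,0,0.15],[0,0,0,0,0,0.15],[0,0,0,0,0,0.1],[0,0,0,0,0,0]],
])

```text
clock: 15.02
position: [0.5216, -0.1852, 0.0777]
ee_rot: [0.998, -0.056, 0.0, 0.0]
ft_force: [-5.2, -1.3, 6.0]
grip_width: 0.149
grasp_force: 60.6
```

Run:
```python
from h import *
goto((.521,-.1845),.0777,-.12);print(get_obs()["torque"])
```

```text
t 15.0167 pos [ 0.5216 -0.1852  0.0777] yaw -0.1117 tilt [ 7.e-04 -8.e-04 -1.e+00] shift [-0.02 -0.02  0.  ] turn 0.08 F [-5.2 -1.3  6. ] q [-0.36  0.39  0.75  1.86 -0.31  1.01 -1.17]
[-0.15546057  0.86447659  0.30491028]
```

Call:
carry_out([
  [[0,0,0,0,0,0.1],[0,0,0,0,0,0.1],[0,0,0,0,0,0.1],[0,0,0,0,0,0]],
])

```text
clock: 15.35
position: [0.5215, -0.1852, 0.0777]
ee_rot: [0.997, -0.071, 0.0, 0.0]
ft_force: [-4.7, -1.3, 7.2]
grip_width: 0.151
grasp_force: 61.0
```

Run:
```python
from h import *
goto((.521,-.1845),.0777,-.12);print(get_obs()["torque"])
```

```text
t 15.35 pos [ 0.5215 -0.1852  0.0777] yaw -0.1426 tilt [ 4.e-04 -8.e-04 -1.e+00] shift [-0.02 -0.01  0.  ] turn -0.22 F [-4.7 -1.3  7.2] q [-0.37  0.39  0.75  1.86 -0.31  1.01 -1.2 ]
[-0.16518991  0.98884036  0.48135508]
```

Call:
carry_out([
  [[0,0,0,0,0,0.1],[0,0,0,0,0,0.1],[0,0,0,0,0,0.1],[0,0,0,0,0,0]],
])

```text
clock: 15.68
position: [0.5212, -0.1851, 0.0777]
ee_rot: [0.996, -0.086, -0.0, 0.0]
ft_force: [-7.1, -0.7, 8.8]
grip_width: 0.152
grasp_force: 66.5
```

Run:
```python
from h import *
goto((.521,-.1845),.0777,-.12);print(get_obs()["torque"])
```

```text
t 15.6833 pos [ 0.5212 -0.1851  0.0777] yaw -0.1728 tilt [-5.e-04 -7.e-04 -1.e+00] shift [-0.01 -0.01  0.  ] turn -0.5 F [-7.1 -0.7  8.8] q [-0.37  0.39  0.76  1.86 -0.31  1.02 -1.23]
[-0.08625617  1.43846444  1.21985175]
```

The torque has risen to 1.2 N m, so it is at the stop. I'll unwind a little, open the fingers and rise.

Call:
carry_out([
  [[0,0,0,0,0,-0.1],[0,0,-0.02,0,0,-0.1],[0,0,0,0,0,0],[0,0,0,0,0,0]],
])

```text
clock: 16.02
position: [0.521, -0.1848, 0.0778]
ee_rot: [0.997, -0.077, -0.0, 0.0]
ft_force: [-4.8, -2.5, 1.1]
grip_width: 0.152
grasp_force: 60.0
```

Call:
carry_out([
  [[0,0,0,0,0,0],[0,0,0,0,0,0],[0,0,0,0,0,0],[0,0,0,0,0,0],[0,0,0,0,0,0],[0,0,0,0,0,0],[0,0,0,0,0,0],[0,0,0,0,0,0],[0,0,0,0,0,0],[0,0,0,0,0,0]],
], hand=-1)

```text
clock: 16.85
position: [0.5215, -0.1844, 0.0779]
ee_rot: [0.997, -0.076, 0.0, -0.0]
ft_force: [-0.3, -0.6, 0.6]
grip_width: 1.002
grasp_force: 0.0
```

Call:
carry_out([
  [[0,0,-0.2,0,0,0],[0,0,-0.4,0,0,0],[0,0,-0.6,0,0,0],[0,0,-0.6,0,0,0],[0,0,-0.6,0,0,0],[0,0,-0.6,0,0,0],[0,0,-0.4,0,0,0],[-0.5,0,0,0,0,0],[-0.6,0,0,0,0,0],[-0.6,0,0,0,0,0],[-0.5,0,0,0,0,0],[0,0,0,0,0,0]],
])

```text
clock: 17.85
position: [0.4317, -0.1713, 0.2143]
ee_rot: [0.997, -0.077, 0.0, -0.001]
ft_force: [0.2, 0.2, 0.1]
grip_width: 0.995
grasp_force: 0.0
```

Run:
```python
from h import *
goto((.521,-.1845),.0777,-.12)
a,b=camera("wrist")[:,:,::-1],camera("top")[150:246,255:355,::-1]
cv2.imwrite("pics/f.png",np.hstack([a[:384:,:],cv2.resize(b,(280,384),interpolation=cv2.INTER_CUBIC)]))
```

```text
t 17.85 pos [ 0.4317 -0.1713  0.2143] yaw -0.1545 tilt [ 4.0e-04  2.7e-03 -1.0e+00] shift [ 2.26 -0.01  3.41] turn -0.33 F [0.2 0.2 0.1] q [-0.54 -0.07  0.81  1.92  0.05  1.27 -1.48]
```

View pics/f.png

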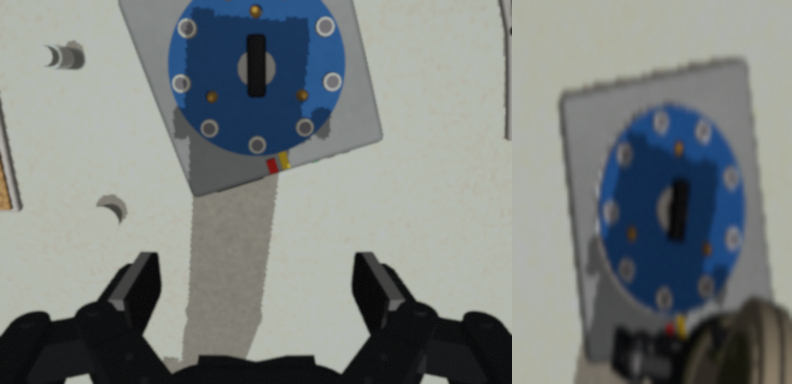

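The pointer, at (284,160), is now beside the red stop at (273,166). I'll quantify the remaining angle.

Run:
```python
from h import *
ang=lambda p,c:np.degrees(np.arctan2(p[:,1]-c[1],p[:,0]-c[0]))%360
q=lambda p,z: ray("top",(np.array(p)+.5)/4-.5+[150,160],z)
c=(.521,-.1845)
print("init yellow,red",ang(q([[729,256],[647,294]],.045),c))
w=lambda p,z: ray("wrist",np.array(p),z)
h=w([[256,11],[212,97],[303,96]],.062);cc,a,r=fit3(h);print(cc,a,r,(h[0,:2]-cc))
pw=w([[284,160],[273,166],[280,154],[288,166],[268,161],[277,172]],.045)
print("now",ang(pw,cc),np.hypot(*(pw[:,:2]-cc).T))
im=camera("wrist")[:,:,::-1];cv2.imwrite("pics/z.png",cv2.resize(im[130:200,220:340],None,fx=6,fy=6,interpolation=cv2.INTER_CUBIC))
```

```text
init yellow,red [224.87322504 181.44541924]
[ 0.52383025 -0.18496163] -0.13809082102069004 [0.04507772 0.04479871 0.04509816] [ 0.04467206 -0.00603393]
now [188.6854969  181.16935878 187.23301147 189.9419128  178.4848749
 182.87808557] [0.08595022 0.08921408 0.07926221 0.09275866 0.08365587 0.09577411]
```

View pics/z.png

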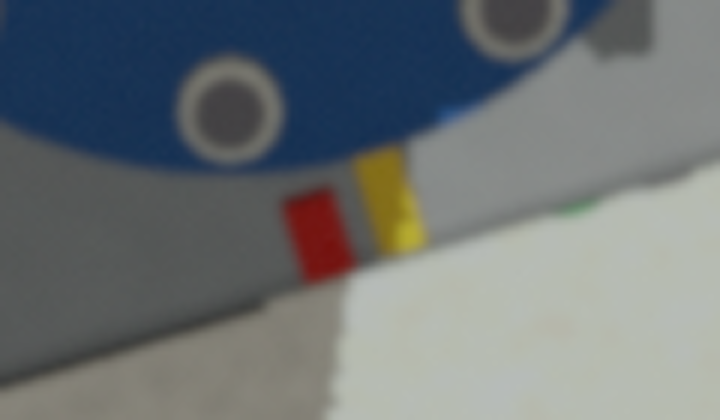

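The pointer's centre line is at 188.7°. The housing's front axis, which is where home lies, is at about 189.2°. The torque also rose at a hard stop, so the turntable is home.

```bash
python3 -c "
from workcell import *
print(hand_in())"
```

```text
the job is handed in; nothing more can be done
None
```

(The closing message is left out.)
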